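Fetch the shaft from behind the bottle and the bush

TASK

The motor shaft lies at the back of the green stand, behind the bottle and the black bush. First stand both of these upright in the blue side tray, then lay the shaft in the aluminium nest, and only then put the two back upright, the bottle in the middle of the red pad and the bush in the middle of the yellow pad. Do not knock anything over and leave the grease tin and the tape roll where they are.

Things in the scene. Friction and masses are not known exactly. Their poses are not given: they have to be found in the camera images.
- bottle: White adhesive bottle with a red cap and red streaks, 154 mm high, 59 mm across, 0.28 kg, loose, upright. Origin: centre of its underside, z up. To the touch it is a square post 50 x 50 mm with sides along its own x and y, up to 122 mm above its foot: grip it across its own x (near the stand's x at the start) or y, about 100 mm above its foot.
- bush: Black round plastic spacer bush, 45 mm diameter, 88 mm high, 0.19 kg, loose, upright. Origin: centre of its underside, z up.
- shaft: Plain grey turned steel motor shaft, 120 mm long, 15 mm thick, 0.09 kg, loose, lying flat. Origin: mid-length, on its underside; its length runs along its y, z up. To the touch a 15 x 120 x 15 mm bar.
- stand: Green storage stand, fixed, 180 mm (x) by 210 mm (y), floor plate 6 mm thick, open at the front (-x); walls 5 mm thick and 28 mm high (above the table) at the back (+x) and both sides. Origin: centre of its underside, z up. The two pads lie side by side in its front half, centres 45 mm in front of and 52 mm to either side of the origin; the shaft lies behind them, roughly along the stand's y.
- pad_red: Red square pad 80 x 80 x 3 mm, fixed on the stand's floor: the bottle's place. Origin: centre of its underside, top 3 mm higher.
- pad_yellow: Yellow square pad 80 x 80 x 3 mm, fixed on the stand's floor: the bush's place. Origin: centre of its underside, top 3 mm higher.
- side_tray: Blue open tray, fixed, outside 130 mm (x) by 240 mm (y), walls 5 mm thick and 22 mm high, floor 5 mm thick. Origin: centre of its underside, z up.
- nest: Aluminium nest for one shaft, fixed, plate 70 mm (x) by 166 mm (y), 6 mm thick, black rubber floor (about 6 mm above the table) 40 mm (x) by 146 mm (y) between lips that rise to 14 mm above the table at both ends and at the four corners; the middle 78 mm of each long side has no lip, for the fingers. The shaft lies along its y. Origin: centre of its underside, z up.
- grease_tin: White round flat tin with a green lid label, 67 mm diameter, 36 mm high, loose, standing alone on the table ahead; stays where it is (a like one far off to the right belongs to the room). Origin: centre of its underside.
- tape_roll: Brown roll of packing tape lying flat, 110 mm diameter, 48 mm high, loose, standing alone on the table ahead; stays where it is (a like one far off to the right belongs to the room). Origin: centre of its underside.
Not all that is in view belongs to the job. What is shaped like the bush but orange is not meant.

How it is judged (in metres and radians):
On the way, in this order (a step that is already met when the one before it is completed fails the run):
1. bottle and bush both stand upright and released in the side tray, the shaft still where it lay (x of bottle in the frame of side_tray between -0.042 and 0.042 m and y of bottle in the frame of side_tray between -0.095 and 0.095 m and z of bottle in the frame of side_tray between 0 and 0.012 m and angle between each of bottle, bush's own z axis and vertical below 0.12 rad and contact force between each of bottle, bush and the fingers below 0.1 N and linear speed of each of bottle, bush below 0.02 m/s and x of bush in the frame of side_tray between -0.042 and 0.042 m and y of bush in the frame of side_tray between -0.095 and 0.095 m and z of bush in the frame of side_tray between 0 and 0.012 m and distance of shaft from where it was at the start of the episode below 0.015 m), for 0.2 s.
2. the shaft lies released in the nest while bottle and bush still stand in the side tray (x of shaft in the frame of nest between -0.015 and 0.015 m and y of shaft in the frame of nest between -0.015 and 0.015 m and z of shaft in the frame of nest between 0.003 and 0.01 m and angle between the y axis of shaft and the y axis of nest, either way round below 0.25 rad and contact force between each of shaft, bottle, bush and the fingers below 0.1 N and linear speed of each of shaft, bottle, bush below 0.02 m/s and x of bottle in the frame of side_tray between -0.042 and 0.042 m and y of bottle in the frame of side_tray between -0.095 and 0.095 m and z of bottle in the frame of side_tray between 0 and 0.012 m and angle between each of bottle, bush's own z axis and vertical below 0.12 rad and x of bush in the frame of side_tray between -0.042 and 0.042 m and y of bush in the frame of side_tray between -0.095 and 0.095 m and z of bush in the frame of side_tray between 0 and 0.012 m), for 0.2 s.
At the end, for the whole second after the job is handed in: The shaft lies flat on the nest's floor between its lips (within 15 mm of the centre along and across, along the nest's length within 0.25 rad); the bottle stands upright on the red pad and the bush on the yellow pad, each within 15 mm of the pad's centre; all released and at rest (x of shaft in the frame of nest between -0.015 and 0.015 m and y of shaft in the frame of nest between -0.015 and 0.015 m and z of shaft in the frame of nest between 0.003 and 0.01 m and angle between the y axis of shaft and the y axis of nest, either way round below 0.25 rad and contact force between each of shaft, bottle, bush and the fingers below 0.1 N and linear speed of each of shaft, bottle, bush below 0.02 m/s and horizontal distance between bottle and pad_red below 0.015 m and angle between each of bottle, bush's own z axis and vertical below 0.1 rad and z of bottle in the frame of pad_red between 0 and 0.009 m and horizontal distance between bush and pad_yellow below 0.015 m and z of bush in the frame of pad_yellow between 0 and 0.009 m); the robot touches nothing.
It fails at once if the bottle or the bush is knocked over (angle between any of bottle, bush's own z axis and vertical above 0.7 rad).
It fails at once if the grease tin or the tape roll is shifted by more than 20 mm (distance of any of grease_tin, tape_roll from where it was at the start of the episode above 0.02 m).
It also fails if it takes over 138 s, if anything falls off the work surface, if the arm or the gripper's body presses on something with over 40 N, if the wrist force passes 120 N, or if a joint passes its speed limit or range.

ROBOT

A 6-joint arm with a two-finger parallel gripper is mounted at the origin on the work surface; the furniture and walls round the work are solid. World frame = base frame: x ahead of the robot, y to its left, z up, the work surface at z = 0. Lengths are in mm, angles in rad, forces in N, time in s.
With the tool pointing down it reaches from about 275 to 1000 mm from the base axis. Payload 8.4 kg.
Tool frame: the origin (TCP) lies at the very end of the fingers, on their centre line; the grasp point (between the pads) lies 19 mm behind it; z points along the fingers, y is the direction in which the jaws open and shut (so a half turn about z gives the same grasp; the last joint's range is limited). The gripper opens to 85 mm and grips with 20 to 120 N. Pads are 22 mm wide; open, the fingers measure 114 mm over their backs; the gripper's body (76 mm by 85 mm) begins 54 mm behind the grasp point. The pads swing forward as they close: fully open they stand 13 mm farther back than shut.
Start: joints at [-0.002, 0.353, 1.633, -0, 1.155, -0.002], TCP at [625.002, -0, 231.281] pointing down, gripper open.
Joint ranges: [-2.63, 2.63], [-0.92, 2.1], [0.06, 2.66], [-1.3, 4.44], [0, 2.69], [-3.02, 3.02]. Speed limits (rad/s): [2.22, 2.22, 2.79, 3.14, 3.14, 3.14].

INTERFACE

Orientations are given as [roll, pitch, yaw] about the fixed x, y, z axes, in that order (R = Rz(yaw) Ry(pitch) Rx(roll)).
In Python, from rig import r, vision gives the robot as it stands.
- The arm moves only by the tool move_arm, never from a script. Its argument "series" is text: rows parted by semicolons, each of 7 numbers parted by spaces: the closure, from -1 (fully open) to 1 (shut), then the shift along the tool's x, y, z in units of 40 mm (1.0 is 40 mm), then the turn, a rotation vector about the tool's x, y, z in degrees. In form: grip tx ty tz ax ay az; .... A call has 1 to 20 rows; each row shifts and turns the pose as measured when the row begins, along the tool's axes as they then stand; what a row does not reach is not made up. A row lasts 1/8 s, in which the tool goes at most 62.5 mm and 10.7 degrees, less where a joint would pass 70% of its speed; a pose out of reach is approached as far as the arm can. A call is refused whole if a number of a shift passes 1 or a number of a turn 10.7, either way. A call with a gripper value outside its range is refused whole. The fingers move at their own pace and stop on an object; "grip_force" is the grip in N (left out, the last holds). Time passes only in rows, so rows that do not move let the fingers close. It gives the time, the measured TCP pose, the force and the opening at its end, in the units of the state.
- r.sense(): the state, without advancing time (a new reading comes with each control period).
- vision.grab_frame(name): name is "scene" or "side" or "wrist"; returns the picture (480x640x3 uint8, red, green, blue); there is no depth.
- vision.camera_params(name): a dict with "fx", "fy", "cx", "cy" (pixels), "position" and "rotation" of the camera in the world. Camera axes: x right, y up, looking along -z (the intrinsics and any distortion apply to the point x, -y, -z); pixel columns grow to the right and rows downward; lengths in mm; the calibration is good to about 2 mm. The wrist camera is an equidistant fisheye: a pixel r from the principal point sees the ray r / f radians off the axis. A picture is of the moment at which its call begins: read the wrist's pose just before it. camera_params takes no time and is no camera call; for the wrist camera it gives the pose at the moment of the call.
- r.sign_off(): hands the job in, once; it reports no verdict.
The state is a dict: "clock": time; "qpos": joint angles; "qvel": joint speeds; "joint_efforts": joint torques, N m; "eef_pos": TCP position; "tcp_rot": TCP orientation; "contact_force": force on the tool from outside, world axes, zero at the start; "wrist_torque": the same for the moment, N m; "opening": opening from 0.0 (shut) to 1.0 (fully open).
Only numpy, scipy, OpenCV 4.12 (cv2) and the standard library are available. Lean on these libraries where they do the work, as an engineer would, in place of code of your own. Each camera call takes 0.05 s, during which the arm holds its last target. There are 200 camera calls.

## Working session

There is one attempt and no reset: what is moved stays moved. The work goes in short steps, Python scripts to look and compute and a tool call to move; the robot and the scene stay as the last step left them, time stands still between calls to the robot, and variables do not carry over. Pictures are saved under pics/ and viewed, about 12 in all and at most 16, crops included, and the job is handed in when it is done.

Besides the shell and the picture viewer there is one more tool, called after "Emit:" in YAML: its name, and indented under it one key for each argument. move_arm: Moves the arm, as the interface text tells. Its arguments: {"type":"object","properties":{"series":{"type":"string"},"grip_force":{"type":"number"}},"required":["series"]}

```bash
ls; mkdir -p pics; python3 - <<'E'
from rig import r, vision
import cv2,json
print(r.sense())
for n in("scene","side","wrist"):
    p=vision.camera_params(n);print(n,p)
    cv2.imwrite(f"pics/{n}0.png",vision.grab_frame(n)[:,:,::-1])
E
```

```text
pics
{'clock': 0.0, 'qpos': array([-2.40340495e-03,  3.53658300e-01,  1.63411229e+00,  2.20385860e-05,
        1.15518400e+00, -2.40267152e-03]), 'qvel': array([-0.00221042, -0.00018981,  0.00111307, -0.00073835, -0.00239583,
        0.0002281 ]), 'joint_efforts': array([-2.03471049e-03, -6.05236173e+01, -3.42063046e+01, -2.62302356e-04,
        9.48130677e-03,  3.61521288e-06]), 'eef_pos': array([6.24541696e+02, 5.88452177e-03, 2.30564679e+02]), 'tcp_rot': array([-3.14023077e+00, -2.34225070e-05,  1.57078667e+00]), 'contact_force': array([-0.50539619,  0.21608213, -0.77549914]), 'wrist_torque': array([-0.01294088, -0.01130472,  0.07620877]), 'opening': 1.0003530251258106}
scene {'fx': 580.8331762509508, 'fy': 580.8331762509508, 'cx': 315.3537860051516, 'cy': 241.73129015544362, 'position': array([ -38.79365235, 1258.33306559,  656.69963402]), 'rotation': array([ 1.13258529,  0.02336638, -2.68865347])}
side {'fx': 497.6993542897021, 'fy': 497.6993542897021, 'cx': 321.2016502502461, 'cy': 234.24014939560442, 'position': array([ 538.2430926 , 1197.77339327,  779.68258401]), 'rotation': array([ 9.84446512e-01,  2.06559899e-03, -3.13191610e+00])}
wrist {'fx': 371.64829954431775, 'fy': 371.64829954431775, 'cx': 315.0781611708751, 'cy': 236.1514989021193, 'position': array([625.21738404,  82.07808343, 373.6639258 ]), 'rotation': array([-3.2461038e-01,  2.5525533e-03, -1.3587800e-04])}
```

View pics/scene0.png

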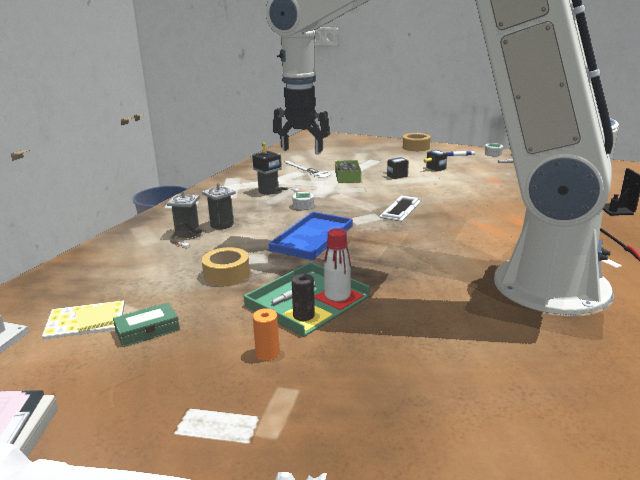

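View pics/wrist0.png

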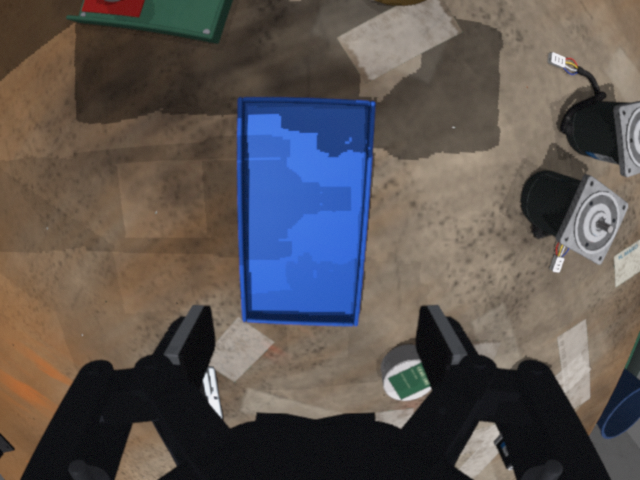

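View pics/side0.png

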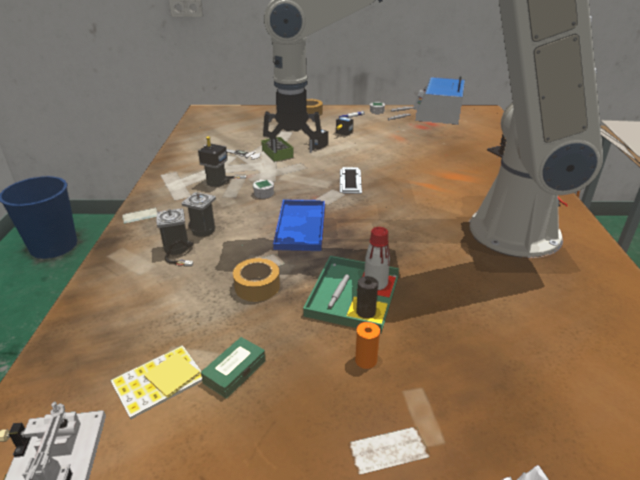

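The views show the stand (side px ~350,292), with the bottle on red at 377,285, the bush on yellow at 367,310 and the shaft at 339,291. The tray is at 300,224, the nest at 350,180, the tin at 263,187 and the tape at 256,280. I'll get rough positions next.

```bash
cat > h.py <<'E'
import numpy as np, cv2
from scipy.spatial.transform import Rotation as R
from rig import r, vision
def ray(p,u,v,fish=False):
    x,y=(u-p['cx'])/p['fx'],(v-p['cy'])/p['fy']
    if fish:
        t=np.hypot(x,y); s=np.sin(t)/max(t,1e-9); d=np.array([x*s,-y*s,-np.cos(t)])
    else: d=np.array([x,-y,-1.])
    return R.from_euler('xyz',p['rotation']).apply(d)
def px(p,u,v,z,fish=False):
    d=ray(p,u,v,fish); o=p['position']; return (o+d*(z-o[2])/d[2])[:2].round(1)
def proj(p,X,fish=False):
    c=R.from_euler('xyz',p['rotation']).inv().apply(np.atleast_2d(X)-p['position'])
    x,y,z=c[:,0],-c[:,1],-c[:,2]
    if fish:
        rr=np.hypot(x,y);t=np.arctan2(rr,z);k=t/np.maximum(rr,1e-9)
    else:k=1/z
    return np.c_[p['cx']+p['fx']*x*k,p['cy']+p['fy']*y*k]
E
python3 - <<'E'
from h import *
s=vision.camera_params('side');w=vision.camera_params('wrist')
for n,u,v,z in [('standBL',328,259,28),('standFR_',398,267,0),('st',305,314,0),('st',385,327,0),('bottletop',379,233,154),('bush',368,283,88),('sh1',347,278,15),('sh2',332,304,15),('nest',344,169,8),('nest',357,169,8),('nest',341,191,8),('nest',361,191,8),('tin',263,183,36),('tape',257,272,48),('orange',368,330,88)]: print(n,px(s,u,v,z))
for u,v in[(238,99),(375,99),(245,325),(357,325)]: print('tray',px(w,u,v,22,True))
print('tin',px(w,410,378,36,True))
E
```

```text
standBL [532.4 179.8]
standFR_ [352.  175.2]
st [585.  353.2]
st [406.6 393.7]
bottletop [416.9 250. ]
bush [445.5 348.7]
sh1 [485.8 240.2]
sh2 [523.4 335.6]
nest [ 475.5 -375.9]
nest [ 430.1 -376.1]
nest [ 489.7 -216.1]
nest [ 425.3 -216.5]
tin [ 739.6 -216.6]
tape [702.  260.2]
orange [455.4 492.9]
tray [552.   99.6]
tray [680.4  98.8]
tray [ 545.6 -141.8]
tray [ 671.1 -140.7]
tin [ 738.1 -210.7]
```

Emit:
move_arm:
  series: "-1 0.9 -0.45 -0.25 0 0 0;-1 0.9 -0.45 -0.25 0 0 0;-1 0.9 -0.45 -0.25 0 0 0;-1 0.9 -0.45 -0.25 0 0 0;-1 0.9 -0.45 -0.25 0 0 0;-1 0.9 -0.45 -0.25 0 0 0;-1 0.9 -0.45 -0.25 0 0 0;-1 0.9 -0.45 -0.25 0 0 0;-1 0 0 0 0 0 0;-1 0 0 0 0 0 0"

```text
clock: 1.4
eef_pos: [475.3, 295.7, 310.6]
tcp_rot: [-3.136, 0.001, 1.57]
contact_force: [0.4, 0.2, -0.5]
opening: 1.0
```

```bash
python3 - <<'E'
from h import *
print(r.sense()['eef_pos'],r.sense()['tcp_rot'])
p=vision.camera_params('wrist');print(repr(p))
cv2.imwrite("pics/w1.png",vision.grab_frame('wrist')[:,:,::-1])
E
```

```text
[475.28504274 295.72223696 310.64563832] [-3.13634399e+00  8.50141345e-04  1.56952873e+00]
{'fx': 371.64829954431775, 'fy': 371.64829954431775, 'cx': 315.0781611708751, 'cy': 236.1514989021193, 'position': array([476.60732772, 377.92197836, 453.62378068]), 'rotation': array([-0.32546153,  0.00651294, -0.00138615])}
```

View pics/w1.png

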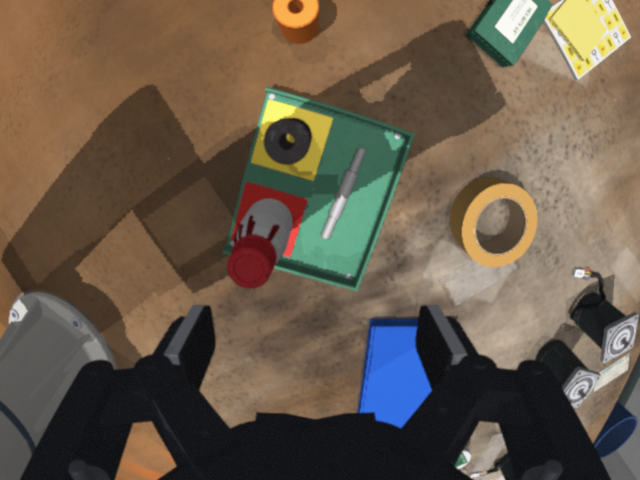

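The wrist view shows the yellow pad corners at 264,100 / 332,117 / 320,180 / 251,165, the bush top at 288,141, the bottle cap at 252,260 and the shaft running 359,150 to 326,237. The stand corners are 267,88 / 412,133 / 359,289.

```bash
python3 - <<'E'
from h import *
p={'fx': 371.64829954431775, 'fy': 371.64829954431775, 'cx': 315.0781611708751, 'cy': 236.1514989021193, 'position': np.array([476.60732772, 377.92197836, 453.62378068]), 'rotation': np.array([-0.32546153,  0.00651294, -0.00138615])}
from scipy.optimize import least_squares
I=cv2.imread('pics/w1.png');hsv=cv2.cvtColor(I,cv2.COLOR_BGR2HSV);H,S,V=cv2.split(hsv)
y=((H>22)&(H<34)&(S>120)&(V>90)).astype('u1');y[:,:240]=0;y[:,345:]=0;y[:90]=0;y[190:]=0
c=max(cv2.findContours(y,0,1)[0],key=cv2.contourArea);b=cv2.boxPoints(cv2.minAreaRect(cv2.convexHull(c)));print('yellow',b.round(1).tolist())
q=np.array([px(p,u,v,9,True) for u,v in cv2.convexHull(c)[:,0]]);print('yel',cv2.minAreaRect(q.astype('f4')))
g=((H>60)&(H<90)&(S>70)&(V>40)).astype('u1');g[:,:220]=0;g[:,425:]=0;g[300:]=0;g[:80]=0
c=max(cv2.findContours(g,0,1)[0],key=cv2.contourArea);
h=cv2.convexHull(c)[:,0];q=np.array([px(p,u,v,28,True) for u,v in h]);print('stand top',cv2.minAreaRect(q.astype('f4')))
# stand from corner picks
pk=[((267,88),28,(-90,105)),((412,133),28,(90,105)),((359,289),28,(90,-105)),((226,258),28,(-90,-105))]
W=np.array([px(p,*a,z,True) for a,z,_ in pk]);print(W);L=np.array([l for *_,l in pk])
f=lambda x,n:(L@R.from_euler('z',x[2]).as_matrix()[:2,:2].T+x[:2]-W)[:n].ravel()
for n in(3,4):
    s=least_squares(f,[470,275,-.25],args=(n,));print(n,s.x,f(s.x,4).round(1))
x=s.x
for nm,o in(('padA+',(-45,52)),('padB-',(-45,-52))):print(nm,x[:2]+R.from_euler('z',x[2]).as_matrix()[:2,:2]@o)
for n,u,v,z in [('bush',288,141,97),('cap',252,261,163),('sh1',360,149,13.5),('sh2',326,237,13.5),('tape',497,222,48),('orange',296,12,88)]:print(n,px(p,u,v,z,True))
m=((V<70)).astype('u1');m[:,:255]=0;m[:,320:]=0;m[:110]=0;m[175:]=0
c=max(cv2.findContours(m,0,1)[0],key=cv2.contourArea);print('bush',cv2.minEnclosingCircle(c))
cv2.imwrite('pics/w1c.png',cv2.resize(I[75:305,215:435],None,fx=2.6,fy=2.6,interpolation=2))
E
```

```text
yellow [[249.10000610351562, 161.89999389648438], [268.29998779296875, 98.0999984741211], [333.0, 117.5], [313.79998779296875, 181.3000030517578]]
yel ((444.723388671875, 348.6568908691406), (80.08182525634766, 80.3800277709961), 72.9657974243164)
stand top ((473.08856201171875, 286.03216552734375), (208.4379119873047, 177.36703491210938), 72.79446411132812)
[[419.8 410.2]
 [585.7 360.1]
 [529.9 162.7]
 [361.2 205.1]]
3 [ 4.73131249e+02  2.85905624e+02 -2.86528036e-01] [-3.3  1.9  3.4  1.1 -0.1 -2.9 -4.1  5.5]
4 [ 4.7415000e+02  2.8452500e+02 -2.7392556e-01] [-3.9 -0.2  3.5  1.2  2.5 -3.6 -2.1  2.7]
padA+ [444.89442294 346.75932502]
padB- [416.76110081 246.63681913]
bush [448.4 353.3]
cap [420.6 257.4]
sh1 [526.8 338.2]
sh2 [487.2 228.3]
tape [698.  259.6]
orange [456.  482.4]
bush ((287.9518737792969, 140.1215362548828), 23.960525512695312)
```

View pics/w1c.png

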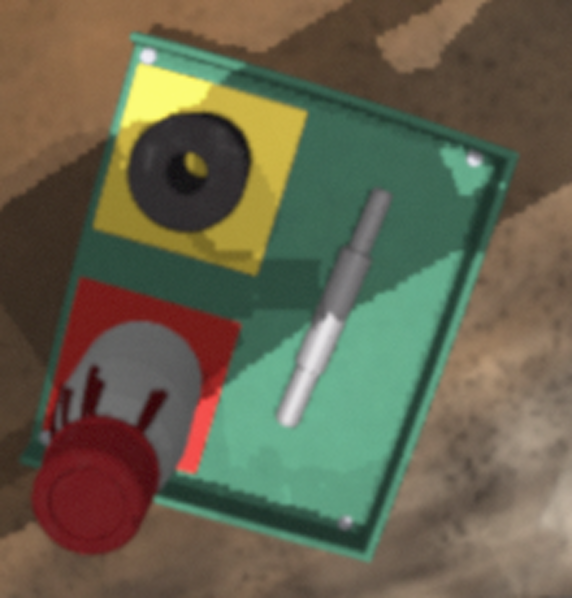

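The crop shows the cap's top face at full-image px ~249,269 and the bush's top at 287.5,140.4. The stand comes out at (473,286) with yaw -0.298, the red pad at (414.8,249.5) and the yellow at (445,348.8). I'll turn the tool to the stand's axes and check the bottle in three views.

Emit:
move_arm:
  series: "-1 0 0 0 0 0 8.5;-1 0 0 0 0 0 8.5;-1 0 0 0 0 0 0;-1 0 0 0 0 0 0"

```text
clock: 1.95
eef_pos: [476.8, 291.8, 309.2]
tcp_rot: [-3.136, 0.005, 1.264]
contact_force: [0.2, -0.0, -0.2]
opening: 1.002
```

```bash
cat >> h.py <<'E'
def go(x,y,z,yaw=None):
    s=r.sense(); M=R.from_euler('xyz',s['tcp_rot'])
    d=M.inv().apply(np.array([x,y,z])-s['eef_pos'])/40
    print('pos',s['eef_pos'].round(1),'rot',s['tcp_rot'].round(3),'F',s['contact_force'].round(1),'open',round(s['opening'],3),'clk',round(s['clock'],2))
    print('units',d.round(2))
    if yaw is not None:
        T=R.from_euler('xyz',[np.pi,0,yaw]); print('turn',np.degrees((M.inv()*T).as_rotvec()).round(1))
E
python3 - <<'E'
from h import *
p=vision.camera_params('wrist')
W=vision.grab_frame('wrist');cv2.imwrite("pics/w2.png",W[:,:,::-1])
p1={'fx': 371.64829954431775, 'fy': 371.64829954431775, 'cx': 315.0781611708751, 'cy': 236.1514989021193, 'position': np.array([476.60732772, 377.92197836, 453.62378068]), 'rotation': np.array([-0.32546153,  0.00651294, -0.00138615])}
print('cap',px(p1,249,269,163,True),'bush',px(p1,287.3,140.4,97,True))
for n in('side','scene'):
    q=vision.camera_params(n);I=cv2.imread(f'pics/{n}0.png');Hs=cv2.cvtColor(I,cv2.COLOR_BGR2HSV)
    X=proj(q,np.array([[415,249.5,163],[447.5,352.5,97]]));print(n,'pred cap,bush px',X.round(1).tolist())
    c=X[0].round().astype(int);m=((Hs[...,1]>140)&((Hs[...,0]<8)|(Hs[...,0]>172))).astype('u1')
    m2=np.zeros_like(m);m2[c[1]-15:c[1]+8,c[0]-25:c[0]+25]=m[c[1]-15:c[1]+8,c[0]-25:c[0]+25];v,u=np.nonzero(m2);print('cap u',np.median(u),'top v',v.min())
    c=X[1].round().astype(int);g=I.max(2)<75;m2=g[c[1]+5:c[1]+30,c[0]-30:c[0]+30];print('bush u',np.median(np.nonzero(m2)[1])+c[0]-30)
go(415,249.5,170,1.5708-.298)
E
```

```text
cap [417.5 249.9] bush [447.8 353.9]
side pred cap,bush px [[380.1, 229.6], [367.4, 280.9]]
cap u 379.0 top v 227
bush u 367.0
scene pred cap,bush px [[336.9, 230.7], [301.5, 277.4]]
cap u 337.0 top v 229
bush u 303.0
pos [476.7 291.8 309.1] rot [-3.136  0.005  1.263] F [-0.9  0.3  0.6] open 1.001 clk 2.0
units [-1.46 -1.13  3.49]
turn [-0.3  0.3 -0.5]
```

View pics/w2.png

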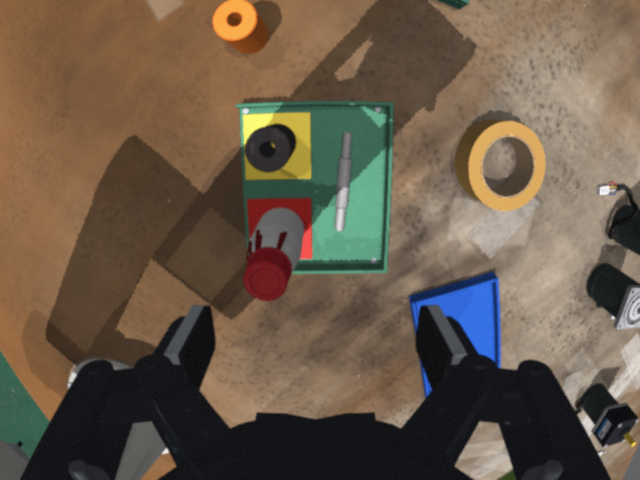

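The cap top is at 267,282 and the tool is now in line with the stand. All three views agree, with the bottle at about (416,250).

Emit:
move_arm:
  series: "-1 -0.48 -0.36 0.6 0 0 0;-1 -0.48 -0.36 0.6 0 0 0;-1 -0.48 -0.36 0.6 0 0 0;-1 0 0 0.8 0 0 0;-1 0 0 0.8 0 0 0;-1 0 0 0 0 0 0;-1 0 0 0 0 0 0"

```text
clock: 2.88
eef_pos: [417.2, 247.9, 171.8]
tcp_rot: [-3.138, 0.002, 1.275]
contact_force: [0.6, -0.1, 0.3]
opening: 0.999
```

```bash
python3 - <<'E'
from h import *
go(416,249.7,90,1.5708-.298)
E
```

```text
pos [417.2 247.9 171.8] rot [-3.138e+00  2.000e-03  1.275e+00] F [ 0.6 -0.1  0.3] open 0.999 clk 2.88
units [ 0.04 -0.03  2.05]
turn [-0.2  0.1  0.1]
```

Emit:
move_arm:
  series: "-1 0.04 -0.03 0.5 0 0 0;-1 0 0 0.5 0 0 0;-1 0 0 0.5 0 0 0;-1 0 0 0.5 0 0 0;-1 0 0 0 0 0 0;0.5 0 0 0 0 0 0;0.5 0 0 0 0 0 0;0.5 0 0 0 0 0 0;0.5 0 0 0 0 0 0;0.5 0 0 0 0 0 0"
  grip_force: 40

```text
clock: 4.12
eef_pos: [424.1, 254.3, 100.8]
tcp_rot: [3.133, -0.011, 1.279]
contact_force: [0.8, -0.3, -3.2]
opening: 0.592
```

```bash
python3 - <<'E'
from h import *
go(416,249.7,90,1.5708-.298)
E
```

```text
pos [424.1 254.3 100.8] rot [ 3.133 -0.011  1.279] F [ 0.8 -0.3 -3.2] open 0.592 clk 4.12
units [-0.17 -0.16  0.27]
turn [ 0.5 -0.6  0.3]
```

Emit:
move_arm:
  series: "0.5 0 0 -0.4 0 0 0;0.5 0 0 -0.5 0 0 0;0.5 0 0 -0.5 0 0 0;0.5 0 0 -0.5 0 0 0;0.5 0 0 0 0 0 0"
  grip_force: 60

```text
clock: 4.75
eef_pos: [423.3, 253.6, 182.3]
tcp_rot: [3.133, -0.011, 1.279]
contact_force: [0.3, 0.4, -3.5]
opening: 0.583
```

```bash
python3 - <<'E'
from h import *
go(612,-70,140,1.5708-.298)
A=vision.grab_frame('side')[180:340,280:480];B=vision.grab_frame('scene')[180:340,220:420]
cv2.imwrite('pics/l1.png',cv2.resize(np.hstack([A,B])[:,:,::-1],None,fx=2,fy=2,interpolation=2))
E
```

```text
pos [423.3 253.6 182.3] rot [ 3.133 -0.011  1.279] F [ 0.3  0.4 -3.5] open 0.583 clk 4.75
units [-6.4   6.84  1.05]
turn [ 0.5 -0.6  0.3]
```

View pics/l1.png

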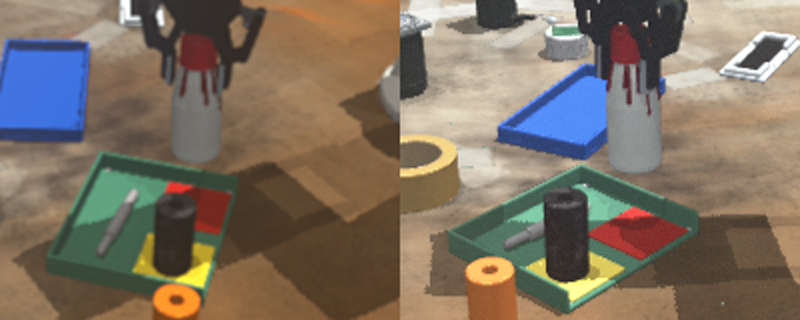

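The bottle hangs upright and clear of everything, with its foot at side px 377,260. I'll work out the foot height and look at the nest from the start picture while moving to the tray.

```bash
python3 - <<'E'
from h import *
for n,uv in(('side',(280+97,180+79.5)),('scene',(220+(634-400)/2,180+85))):
    q=vision.camera_params(n)
    for z in(75,85,95,105):print(n,z,proj(q,[[423.3-.0,253.6+29,z]]).round(1),uv)
E
```

```text
side 75 [[375.4 269.3]] (377, 259.5)
side 85 [[375.6 265.8]] (377, 259.5)
side 95 [[375.9 262.3]] (377, 259.5)
side 105 [[376.1 258.8]] (377, 259.5)
scene 75 [[327.3 274.1]] (337.0, 265)
scene 85 [[327.2 269.9]] (337.0, 265)
scene 95 [[327.1 265.7]] (337.0, 265)
scene 105 [[327.  261.4]] (337.0, 265)
```

Emit:
move_arm:
  series: "0.5 -0.85 0.9 0 0 0 0;0.5 -0.85 0.9 0 0 0 0;0.5 -0.85 0.9 0 0 0 0;0.5 -0.85 0.9 0 0 0 0;0.5 -0.85 0.9 0 0 0 0;0.5 -0.85 0.9 0 0 0 0;0.5 -0.85 0.9 0 0 0 0;0.5 0 0 0 0 0 0;0.5 0 0 0 0 0 0"

```text
clock: 5.98
eef_pos: [595.3, -56.6, 169.8]
tcp_rot: [-3.135, -0.005, 1.281]
contact_force: [0.3, 0.1, -2.7]
opening: 0.58
```

```bash
python3 - <<'E'
from h import *
go(611,-66,120,1.5708-.298)
E
```

```text
pos [595.3 -56.6 169.8] rot [-3.135 -0.005  1.281] F [ 0.3  0.1 -2.7] open 0.58 clk 5.97
units [-0.12  0.45  1.24]
turn [-0.4 -0.3  0.5]
```

Emit:
move_arm:
  series: "0.5 -0.06 0.22 0.3 0 0 0;0.5 -0.06 0.22 0.3 0 0 0;0.5 0 0 0.5 0 0 0;0.5 0 0 0 0 0 0;0.5 0 0 0 0 0 0"

```text
clock: 6.6
eef_pos: [610.9, -63.6, 121.5]
tcp_rot: [-3.133, -0.005, 1.285]
contact_force: [-0.1, -0.2, -2.7]
opening: 0.583
```

Emit:
move_arm:
  series: "0.5 0 0 0.2 0 0 0;0.5 0 0 0 0 0 0"

```text
clock: 6.85
eef_pos: [611.3, -63.4, 113.9]
tcp_rot: [-3.134, -0.005, 1.285]
contact_force: [-0.3, 0.2, -2.9]
opening: 0.582
```

Emit:
move_arm:
  series: "0.5 0 0 0.1 0 0 0;0.5 0 0 0 0 0 0"

```text
clock: 7.1
eef_pos: [611.6, -63.4, 110.2]
tcp_rot: [-3.135, -0.005, 1.285]
contact_force: [0.3, 0.3, -3.0]
opening: 0.586
```

Emit:
move_arm:
  series: "0.5 0 0 0.12 0 0 0;0.5 0 0 0 0 0 0"

```text
clock: 7.35
eef_pos: [611.7, -63.4, 105.2]
tcp_rot: [-3.135, -0.005, 1.285]
contact_force: [-0.4, -0.6, -3.0]
opening: 0.585
```

Emit:
move_arm:
  series: "0.5 0 0 0.1 0 0 0;0.5 0 0 0 0 0 0"

```text
clock: 7.6
eef_pos: [611.6, -63.4, 100.9]
tcp_rot: [-3.135, -0.005, 1.285]
contact_force: [0.4, 0.4, -2.1]
opening: 0.587
```

Emit:
move_arm:
  series: "0.5 0 0 0.08 0 0 0;0.5 0 0 0 0 0 0"

```text
clock: 7.85
eef_pos: [611.7, -63.4, 97.5]
tcp_rot: [-3.135, -0.005, 1.285]
contact_force: [0.7, -0.1, -2.5]
opening: 0.584
```

```bash
python3 - <<'E'
from h import *
go(611,-66,95,1.5708-.298)
A=vision.grab_frame('side')[130:290,200:400];B=vision.grab_frame('scene')[130:290,230:430]
cv2.imwrite('pics/l2.png',cv2.resize(np.hstack([A,B])[:,:,::-1],None,fx=2,fy=2,interpolation=2))
E
```

```text
pos [611.7 -63.4  97.5] rot [-3.135 -0.005  1.285] F [ 0.7 -0.1 -2.5] open 0.584 clk 7.85
units [-0.07  0.    0.06]
turn [-0.4 -0.3  0.7]
```

View pics/l2.png

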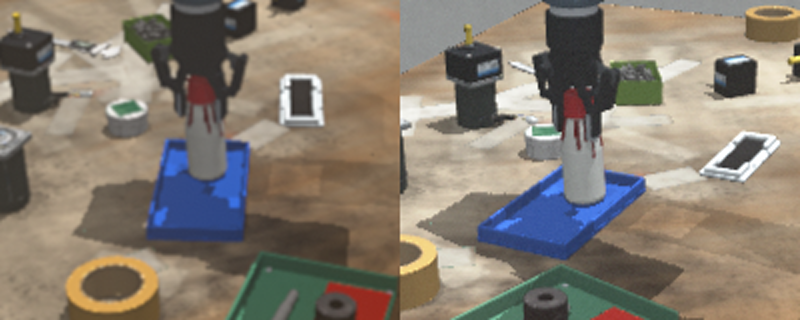

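The bottle is upright over the tray, almost on its floor. I'll keep lowering until it touches.

Emit:
move_arm:
  series: "0.5 0 0 0.07 0 0 0;0.5 0 0 0 0 0 0"

```text
clock: 8.2
eef_pos: [612.6, -63.6, 97.1]
tcp_rot: [-3.138, -0.005, 1.285]
contact_force: [-0.7, -0.4, -2.9]
opening: 0.584
```

Emit:
move_arm:
  series: "0.5 0 0 0.07 0 0 0;0.5 0 0 0 0 0 0"

```text
clock: 8.45
eef_pos: [613.3, -63.8, 97.1]
tcp_rot: [-3.139, -0.005, 1.285]
contact_force: [-0.1, 0.1, -2.5]
opening: 0.586
```

Emit:
move_arm:
  series: "0.5 0 0 0.07 0 0 0;0.5 0 0 0 0 0 0"

```text
clock: 8.7
eef_pos: [613.8, -64.1, 96.9]
tcp_rot: [-3.14, -0.005, 1.285]
contact_force: [-0.8, -0.5, -3.4]
opening: 0.585
```

It is on the floor at TCP z≈97, so the foot is 92 mm below the TCP. Release.

Emit:
move_arm:
  series: "-1 0 0 0 0 0 0;-1 0 0 0 0 0 0;-1 0 0 0 0 0 0;-1 0 0 -0.3 0 0 0;-1 0 0 -0.8 0 0 0;-1 0 0 -0.8 0 0 0;-1 0 0 -0.4 0 0 0;-1 0 0 0 0 0 0"

```text
clock: 9.7
eef_pos: [614.2, -64.6, 192.5]
tcp_rot: [-3.141, -0.006, 1.286]
contact_force: [-0.1, 0.1, -0.9]
opening: 1.003
```

```bash
python3 - <<'E'
from h import *
go(447.5,353,190,1.5708-.298)
E
```

```text
pos [614.2 -64.6 192.5] rot [-3.141 -0.006  1.286] F [-0.1  0.1 -0.9] open 1.003 clk 9.7
units [ 8.84 -6.94  0.11]
turn [-0.  -0.3  0.7]
```

Emit:
move_arm:
  series: "-1 0.93 -0.75 0 0 0 0;-1 0.93 -0.75 0 0 0 0;-1 0.93 -0.75 0 0 0 0;-1 0.93 -0.75 0 0 0 0;-1 0.93 -0.75 0 0 0 0;-1 0.93 -0.75 0 0 0 0;-1 0.93 -0.75 0 0 0 0;-1 0.93 -0.75 0 0 0 0;-1 0.93 -0.75 0 0 0 0;-1 0 0 0 0 0 0;-1 0 0 0 0 0 0"

```text
clock: 11.08
eef_pos: [439.2, 341.7, 182.2]
tcp_rot: [-3.13, 0.004, 1.284]
contact_force: [-0.4, -0.6, 0.5]
opening: 0.995
```

```bash
python3 - <<'E'
from h import *
go(447.5,353,110,1.5708-.298)
p=vision.camera_params('wrist');print(p['position'],p['rotation'])
W=vision.grab_frame('wrist');A=vision.grab_frame('side')[130:290,200:400]
cv2.imwrite("pics/w3.png",W[:,:,::-1])
cv2.imwrite("pics/w3b.png",np.hstack([W[:480,120:520],cv2.resize(A,(400,480),interpolation=2)])[:,:,::-1])
E
```

```text
pos [439.2 341.7 182.2] rot [-3.13   0.004  1.284] F [-0.4 -0.6  0.5] open 0.995 clk 11.07
units [0.34 0.14 1.8 ]
turn [-0.6  0.2  0.6]
[464.67686415 420.5844379  324.86503802] [-0.32908089  0.01267223 -0.28694946]
```

View pics/w3b.png

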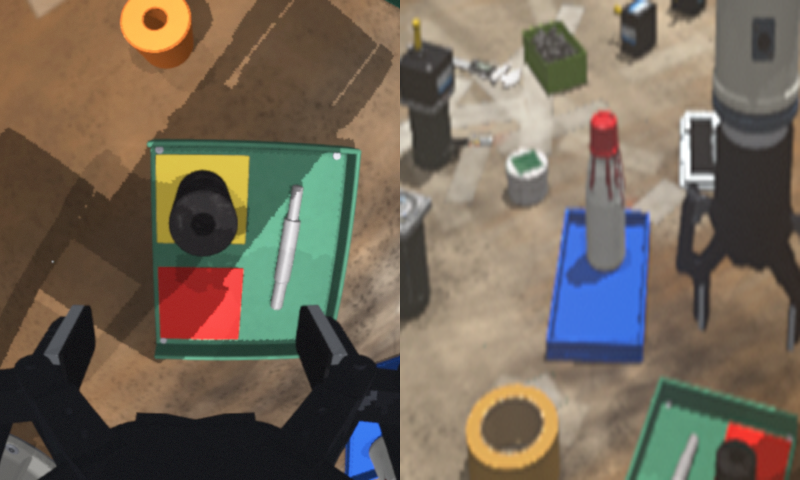

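The bottle stands upright in the tray (right half). In the wrist view the bush top is at 323,222 and the shaft runs 417,187 to 397,308.

```bash
python3 - <<'E'
from h import *
p=vision.camera_params('wrist');
print('bush',px(p,323,222,97,True))
e=np.array([px(p,417,187,13.5,True),px(p,397,308,13.5,True)]);d=e[0]-e[1];print('shaft',e.mean(0),np.hypot(*d),np.arctan2(-d[0],d[1]))
for uv in [(277,155),(368,156),(366,243),(280,267),(363,267),(360,338)]:print(px(p,*uv,9,True))
I=cv2.imread('pics/w3.png');H,S,V=cv2.split(cv2.cvtColor(I,cv2.COLOR_BGR2HSV))
m=((S>150)&((H<8)|(H>172))).astype('u1');m[:,:250]=0;m[:,380:]=0;m[:240]=0;m[350:]=0
c=max(cv2.findContours(m,0,1)[0],key=cv2.contourArea);q=np.array([px(p,u,v,9,True) for u,v in cv2.convexHull(c)[:,0]]);print('red',cv2.minAreaRect(q.astype('f4')))
b=px(p,323,222,97,True)
go(*b,50,1.5708-.298)
E
```

```text
bush [447.9 354.1]
shaft [508.1  281.85] 119.66357006207026 -0.3621939745818085
[420.4 397.1]
[494.7 374.5]
[473.3 298.6]
[390.7 297.9]
[464.9 276.2]
[443.6 199.3]
red ((414.76861572265625, 249.0262908935547), (80.45975494384766, 79.20135498046875), 72.842041015625)
pos [439.7 341.3 182.5] rot [-3.13   0.004  1.282] F [ 0.3 -0.2  0.6] open 0.999 clk 11.18
units [0.38 0.14 3.31]
turn [-0.6  0.2  0.6]
```

Emit:
move_arm:
  series: "-1 0.19 0.07 0.3 -0.3 0 0.3;-1 0.19 0.07 0.5 -0.3 0 0.3;-1 0 0 0 0 0 0;-1 0 0 0 0 0 0"

```text
clock: 11.68
eef_pos: [451.6, 352.2, 148.4]
tcp_rot: [3.141, 0.004, 1.267]
contact_force: [0.5, -0.7, 0.2]
opening: 1.002
```

```bash
python3 - <<'E'
from h import *
go(447.9,353.8,50,1.5708-.298)
E
```

```text
pos [451.6 352.2 148.4] rot [3.141 0.004 1.267] F [ 0.5 -0.7  0.2] open 1.002 clk 11.68
units [ 0.02 -0.1   2.46]
turn [ 0.   0.2 -0.4]
```

Emit:
move_arm:
  series: "-1 0.02 -0.1 0.4 0 0 0;-1 0 0 0.5 0 0 0;-1 0 0 0.5 0 0 0;-1 0 0 0.5 0 0 0;-1 0 0 0.4 0 0 0;-1 0 0 0 0 0 0;-1 0 0 0 0 0 0"

```text
clock: 12.55
eef_pos: [447.2, 353.8, 52.5]
tcp_rot: [3.141, 0.002, 1.266]
contact_force: [0.1, 0.3, 0.5]
opening: 1.0
```

Emit:
move_arm:
  series: "0.2 0 0 0 0 0 0;0.2 0 0 0 0 0 0;0.2 0 0 0 0 0 0;0.2 0 0 0 0 0 0"
  grip_force: 40

```text
clock: 13.05
eef_pos: [448.0, 354.4, 54.3]
tcp_rot: [3.139, -0.0, 1.266]
contact_force: [0.4, -0.8, -2.2]
opening: 0.51
```

Emit:
move_arm:
  series: "0.4 0 0 -0.4 0 0 0;0.4 0 0 -0.6 0 0 0;0.4 0 0 -0.7 0 0 0;0.4 0 0 0 0 0 0"
  grip_force: 60

```text
clock: 13.55
eef_pos: [447.8, 354.4, 126.4]
tcp_rot: [3.139, -0.0, 1.266]
contact_force: [0.7, -0.4, -2.5]
opening: 0.504
```

```bash
python3 - <<'E'
from h import *
go(613,27,100,1.5708-.298)
E
```

```text
pos [447.8 354.4 126.4] rot [ 3.139 -0.     1.266] F [ 0.7 -0.4 -2.5] open 0.504 clk 13.55
units [-6.57  6.4   0.68]
turn [ 0.2 -0.  -0.4]
```

Emit:
move_arm:
  series: "0.4 -0.85 0.85 -0.05 0 0 0;0.4 -0.85 0.85 -0.05 0 0 0;0.4 -0.85 0.85 -0.05 0 0 0;0.4 -0.85 0.85 -0.05 0 0 0;0.4 -0.85 0.85 -0.05 0 0 0;0.4 -0.85 0.85 -0.05 0 0 0;0.4 -0.85 0.85 -0.05 0 0 0;0.4 0 0 0 0 0 0;0.4 0 0 0 0 0 0"

```text
clock: 14.68
eef_pos: [604.7, 46.9, 136.1]
tcp_rot: [-3.139, 0.002, 1.268]
contact_force: [-0.3, -0.2, -1.6]
opening: 0.506
```

```bash
python3 - <<'E'
from h import *
go(613,27,60,1.5708-.298)
E
```

```text
pos [604.7  46.9 136.1] rot [-3.139e+00  2.000e-03  1.268e+00] F [-0.3 -0.2 -1.6] open 0.506 clk 14.68
units [-0.41  0.35  1.9 ]
turn [-0.1  0.1 -0.3]
```

Expect floor contact at TCP z≈50.

Emit:
move_arm:
  series: "0.4 -0.2 0.17 0.4 0 0 0;0.4 -0.2 0.17 0.5 0 0 0;0.4 0 0 0.5 0 0 0;0.4 0 0 0.45 0 0 0;0.4 0 0 0 0 0 0"

```text
clock: 15.3
eef_pos: [610.4, 28.3, 54.2]
tcp_rot: [-3.135, 0.003, 1.272]
contact_force: [0.4, 0.5, -2.4]
opening: 0.507
```

Emit:
move_arm:
  series: "0.4 0 0 0.12 0 0 0;0.4 0 0 0 0 0 0"

```text
clock: 15.55
eef_pos: [611.5, 28.7, 50.5]
tcp_rot: [-3.137, 0.002, 1.272]
contact_force: [0.4, 0.6, -2.4]
opening: 0.505
```

Emit:
move_arm:
  series: "0.4 0 0 0.08 0 0 0;0.4 0 0 0 0 0 0"

```text
clock: 15.8
eef_pos: [612.6, 28.9, 50.9]
tcp_rot: [-3.139, 0.001, 1.272]
contact_force: [0.4, -0.3, -2.2]
opening: 0.502
```

Emit:
move_arm:
  series: "-1 0 0 0 0 0 0;-1 0 0 0 0 0 0;-1 0 0 0 0 0 0;-1 0 0 -0.5 0 0 0;-1 0 0 -0.8 0 0 0;-1 0 0 -0.8 0 0 0;-1 0 0 -0.8 0 0 0;-1 0 0 0 0 0 0"

```text
clock: 16.8
eef_pos: [614.3, 29.1, 175.9]
tcp_rot: [3.14, -0.0, 1.273]
contact_force: [0.1, -0.2, 0.5]
opening: 0.999
```

```bash
python3 - <<'E'
from h import *
A=vision.grab_frame('side');
cv2.imwrite("pics/s4.png",cv2.resize(A[130:290,230:430],None,fx=2,fy=2,interpolation=2)[:,:,::-1])
go(508.1,281.9,120,1.5708-.362)
E
```

```text
pos [613.4  29.  174.3] rot [-3.141e+00  1.000e-03  1.273e+00] F [ 0.2 -0.2 -0.8] open 1.004 clk 16.85
units [ 5.27 -4.37  1.36]
turn [-0.   0.   3.7]
```

View pics/s4.png

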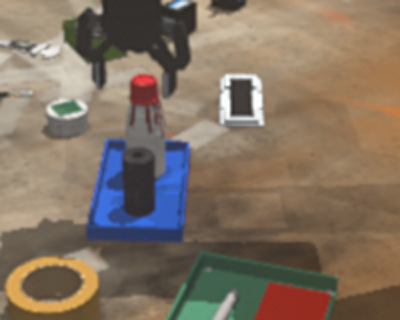

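Both stand upright in the tray. Now the shaft, with the jaws half shut so they clear the back wall.

Emit:
move_arm:
  series: "0.05 0.85 -0.7 0.05 0 0 1.8;0.05 0.85 -0.7 0.05 0 0 1.8;0.05 0.85 -0.7 0.05 0 0 0;0.05 0.85 -0.7 0.05 0 0 0;0.05 0.85 -0.7 0.05 0 0 0;0.05 0.6 -0.5 0.1 0 0 0;0.05 0 0 0 0 0 0;0.05 0 0 0 0 0 0"

```text
clock: 17.85
eef_pos: [522.2, 270.1, 154.8]
tcp_rot: [-3.135, 0.008, 1.206]
contact_force: [-0.4, -0.7, -0.2]
opening: 0.479
```

```bash
python3 - <<'E'
from h import *
go(508.1,281.9,60,1.5708-.362)
E
```

```text
pos [522.2 270.1 154.8] rot [-3.135  0.008  1.206] F [-0.4 -0.7 -0.2] open 0.479 clk 17.85
units [ 0.17 -0.42  2.37]
turn [-0.4  0.4 -0.2]
```

Emit:
move_arm:
  series: "0.05 0.08 -0.2 0.4 -0.2 0.2 0;0.05 0.09 -0.21 0.5 -0.2 0.2 0;0.05 0 0 0.5 0 0 0;0.05 0 0 0.5 0 0 0;0.05 0 0 0.4 0 0 0;0.05 0 0 0 0 0 0;0.05 0 0 0 0 0 0"

```text
clock: 18.73
eef_pos: [511.8, 275.7, 60.6]
tcp_rot: [3.14, 0.001, 1.199]
contact_force: [0.3, 0.6, 0.5]
opening: 0.474
```

```bash
python3 - <<'E'
from h import *
go(508.1,281.9,9,1.5708-.362)
p=vision.camera_params('wrist');W=vision.grab_frame('wrist')
cv2.imwrite("pics/w5.png",W[:,:,::-1])
e=np.array([[508.1,281.9,13.5]])+np.array([[21.2,56.1,0],[-21.2,-56.1,0]]);print(proj(p,e,True))
E
```

```text
pos [511.8 275.7  60.6] rot [3.140e+00 1.000e-03 1.199e+00] F [0.3 0.6 0.5] open 0.474 clk 18.73
units [ 0.11 -0.14  1.29]
turn [ 0.1  0.1 -0.6]
[[302.19047894 150.10943318]
 [306.64022142 348.27527329]]
```

View pics/w5.png

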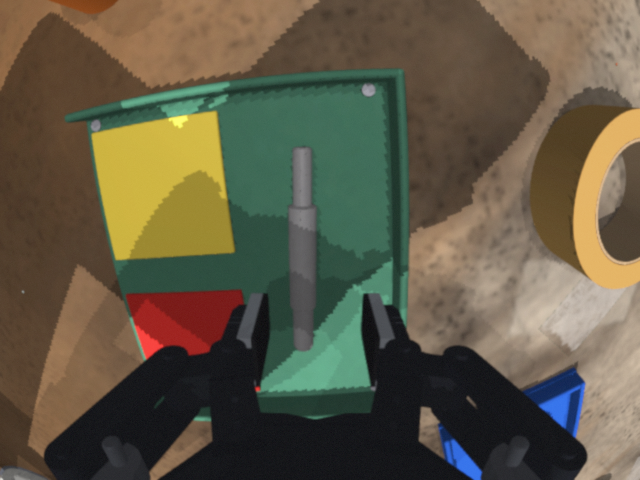

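The shaft ends at 302,147 and 303,350 match the prediction, and the jaws straddle it clear of the wall. Descending.

Emit:
move_arm:
  series: "0.05 0.11 -0.14 0.4 0 0 -0.6;0.05 0 0 0.4 0 0 0;0.05 0 0 0.25 0 0 0;0.05 0 0 0 0 0 0;0.05 0 0 0 0 0 0"
  grip_force: 30

```text
clock: 19.4
eef_pos: [508.0, 282.7, 16.1]
tcp_rot: [3.14, 0.001, 1.211]
contact_force: [-0.7, -0.1, -1.4]
opening: 0.474
```

```bash
python3 - <<'E'
from h import *
go(508.1,281.9,9,1.5708-.362)
E
```

```text
pos [508.  282.7  16.1] rot [3.140e+00 1.000e-03 1.211e+00] F [-0.7 -0.1 -1.4] open 0.474 clk 19.4
units [-0.02  0.01  0.18]
turn [0.1 0.  0.1]
```

Emit:
move_arm:
  series: "0.05 0 0 0.15 0 0 0;0.05 0 0 0 0 0 0;0.9 0 0 0 0 0 0;0.9 0 0 0 0 0 0;0.9 0 0 0 0 0 0;0.9 0 0 0 0 0 0"
  grip_force: 40

```text
clock: 20.15
eef_pos: [508.8, 283.0, 10.8]
tcp_rot: [3.139, -0.001, 1.21]
contact_force: [-0.2, 0.1, -1.0]
opening: 0.16
```

Emit:
move_arm:
  series: "0.9 0 0 -0.3 0 0 0;0.9 0 0 -0.6 0 0 0;0.9 0 0 -0.6 0 0 0;0.9 0 0 -0.6 0 0 0;0.9 0 0 -0.6 0 0 0;0.9 0 0 0 0 0 0"

```text
clock: 20.9
eef_pos: [508.6, 283.1, 125.5]
tcp_rot: [3.138, -0.002, 1.21]
contact_force: [0.9, -0.6, -1.3]
opening: 0.16
```

```bash
python3 - <<'E'
from h import *
go(455,-250,130,1.5708)
W=vision.grab_frame('wrist')
cv2.imwrite("pics/w6.png",W[:,:,::-1])
s=vision.camera_params('side')
I=cv2.imread('pics/side0.png');J=cv2.imread('pics/scene0.png')
cv2.imwrite('pics/nest0.png',np.hstack([cv2.resize(I[155:205,320:385],(390,300),interpolation=2),cv2.resize(J[185:230,370:430],(400,300),interpolation=2)]))
E
```

```text
pos [508.6 283.1 125.5] rot [ 3.138e+00 -2.000e-03  1.210e+00] F [ 0.9 -0.6 -1.3] open 0.16 clk 20.9
units [-12.94   3.45  -0.12]
turn [  0.2  -0.1 -20.6]
```

The shaft is gripped (opening 0.16, about 14 mm). Raise, square the tool to the world, then go over to the nest.

Emit:
move_arm:
  series: "0.9 0 0 -0.9 0 0 -7;0.9 0 0 -0.9 0 0 -7;0.9 0 0 -0.7 0 0 -6.6;0.9 -0.9 -0.08 0 0 0 0;0.9 -0.95 -0.08 0 0 0 0;0.9 -0.95 -0.08 0 0 0 0;0.9 -0.95 -0.08 0 0 0 0;0.9 -0.95 -0.08 0 0 0 0;0.9 -0.95 -0.08 0 0 0 0;0.9 -0.95 -0.08 0 0 0 0;0.9 -0.95 -0.08 0 0 0 0;0.9 -0.95 -0.08 0 0 0 0;0.9 -0.95 -0.08 0 0 0 0;0.9 -0.95 -0.08 0 0 0 0;0.9 -0.95 -0.08 0 0 0 0;0.9 -0.95 -0.08 0 0 0 0;0.9 -0.95 -0.08 0 0 0 0;0.9 0 0 0 0 0 0;0.9 0 0 0 0 0 0"

```text
clock: 23.32
eef_pos: [457.0, -263.9, 209.7]
tcp_rot: [-3.115, 0.0, 1.584]
contact_force: [0.5, 0.7, -0.6]
opening: 0.163
```

```bash
python3 - <<'E'
from h import *
go(455,-296,130,1.5708)
p=vision.camera_params('wrist');print(p['position'],p['rotation'])
W=vision.grab_frame('wrist');cv2.imwrite("pics/w7.png",W[:,:,::-1])
E
```

```text
pos [ 457.  -263.9  209.7] rot [-3.115  0.     1.584] F [ 0.5  0.7 -0.6] open 0.163 clk 23.32
units [-0.8  -0.01  1.99]
turn [-1.5  0.   0.7]
[ 460.15712889 -181.79479928  352.64046928] [-0.32490017  0.02761806  0.01275041]
```

View pics/w7.png

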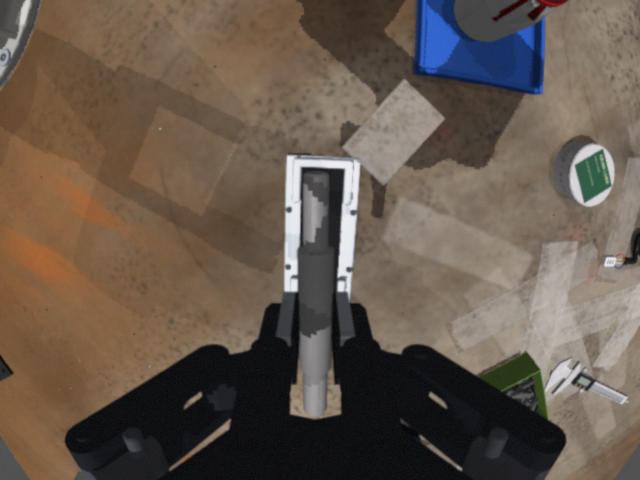

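The nest's +y end shows corners at 287,156 and 359,158, with sides down to 285,292 and 352,290. Its other end is hidden.

```bash
python3 - <<'E'
from h import *
p=vision.camera_params('wrist')
a,b,c,d=[px(p,*q,14,True) for q in((287,155.5),(359.5,158),(284.5,290),(352.5,290))]
print(a,b,c,d,np.hypot(*(b-a)))
yw=[np.arctan2((b-a)[1],(b-a)[0]),np.arctan2(-(a-c)[0],(a-c)[1]),np.arctan2(-(b-d)[0],(b-d)[1])];print(yw)
t=np.mean(yw);C=(a+b)/2-83*np.array([-np.sin(t),np.cos(t)]);print('nest',C,t)
for n in('side','scene'):
    q=vision.camera_params(n)
    P=[(x,y) for x,y in((35,83),(-35,83),(-35,-83),(35,-83))];M=R.from_euler('z',t).as_matrix()[:2,:2]
    print(n,proj(q,[np.r_[C+M@np.array(v),10] for v in P]).round(1).tolist())
# shaft y-extent relative to TCP: ends in this view
h=r.sense()['eef_pos'][2]
print('shaft ends',px(p,314,171,h+3,True),px(p,314.5,416,h+3,True))
go(*C,130,1.5708+t)
E
```

```text
[ 425.7 -218.8] [ 491.9 -219.8] [ 421.8 -354.9] [ 491.3 -353. ] 66.20755243927991
[np.float64(-0.015104591378897685), np.float64(-0.02864756101429815), np.float64(-0.004504474038567597)]
nest [ 457.46495758 -302.28926233] -0.016085542143921144
side [[339.7, 189.9], [361.4, 190.1], [359.5, 167.4], [339.5, 167.2]]
scene [[378.4, 213.8], [401.3, 217.6], [419.3, 198.5], [397.7, 195.3]]
shaft ends [ 456.2 -202.8] [ 458.  -328.5]
pos [ 457.1 -263.8  209.7] rot [-3.115e+00  1.000e-03  1.584e+00] F [ 0.4  0.5 -1. ] open 0.161 clk 23.38
units [-0.96  0.05  1.99]
turn [-1.5  0.1  1.7]
```

View pics/nest0.png

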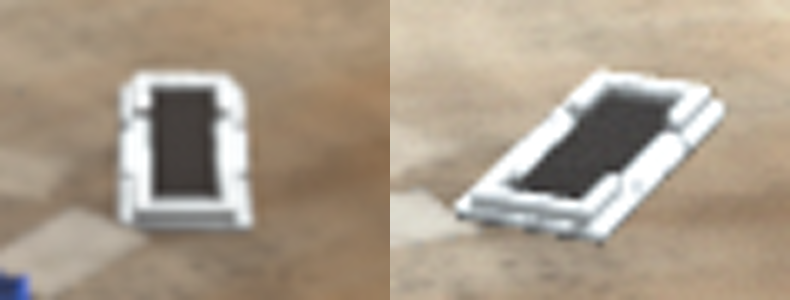

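The other cameras agree with a nest at (457.5,-301.5), yaw -0.015. Moving above it and levelling the tool.

Emit:
move_arm:
  series: "0.9 -0.4 0.02 0.4 -0.8 0 0.8;0.9 -0.4 0.02 0.4 -0.7 0 0.8;0.9 -0.1 0 0.6 0 0 0;0.9 0 0 0.5 0 0 0;0.9 0 0 0.5 0 0 0;0.9 0 0 0 0 0 0;0.9 0 0 0 0 0 0"

```text
clock: 24.25
eef_pos: [460.0, -293.7, 111.2]
tcp_rot: [3.141, -0.001, 1.564]
contact_force: [-0.5, 0.1, -0.7]
opening: 0.162
```

```bash
python3 - <<'E'
from h import *
go(457.5,-301.5,30,1.5708-.015)
E
```

```text
pos [ 460.  -293.7  111.2] rot [ 3.141e+00 -1.000e-03  1.564e+00] F [-0.5  0.1 -0.7] open 0.162 clk 24.25
units [-0.2  -0.06  2.03]
turn [ 0.  -0.   0.5]
```

Emit:
move_arm:
  series: "0.9 -0.1 -0.03 0.5 0 0 0.5;0.9 -0.1 -0.03 0.5 0 0 0;0.9 0 0 0.5 0 0 0;0.9 0 0 0.4 0 0 0;0.9 0 0 0 0 0 0;0.9 0 0 0 0 0 0"

```text
clock: 25.0
eef_pos: [462.0, -302.9, 39.0]
tcp_rot: [3.133, 0.004, 1.557]
contact_force: [-0.9, -0.2, -0.1]
opening: 0.162
```

```bash
python3 - <<'E'
from h import *
go(457.5,-301.5,11,1.5708-.015)
W=vision.grab_frame('wrist');cv2.imwrite("pics/w8.png",W[120:440,180:460,::-1])
E
```

```text
pos [ 462.  -302.9   39. ] rot [3.133 0.004 1.557] F [-0.9 -0.2 -0.1] open 0.162 clk 25.0
units [ 0.04 -0.12  0.7 ]
turn [0.5 0.3 0.1]
```

View pics/w8.png

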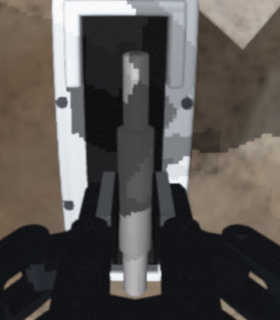

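The shaft is just above the nest and sits about 4 mm to +x, as the numbers say. Correct that and lower.

Emit:
move_arm:
  series: "0.9 0.04 -0.12 0.2 0.5 0.2 0;0.9 0 0 0.2 0 0 0;0.9 0 0 0 0 0 0"

```text
clock: 25.42
eef_pos: [457.4, -301.4, 22.9]
tcp_rot: [3.141, 0.001, 1.557]
contact_force: [-0.1, 0.4, -0.7]
opening: 0.165
```

Emit:
move_arm:
  series: "0.9 0 0 0.12 0 0 0;0.9 0 0 0 0 0 0"

```text
clock: 25.68
eef_pos: [457.4, -301.4, 17.7]
tcp_rot: [3.141, 0.001, 1.557]
contact_force: [1.0, -0.5, -1.0]
opening: 0.16
```

Emit:
move_arm:
  series: "0.9 0 0 0.1 0 0 0;0.9 0 0 0 0 0 0"

```text
clock: 25.92
eef_pos: [457.5, -301.5, 13.5]
tcp_rot: [3.141, 0.002, 1.557]
contact_force: [1.2, 0.0, -0.8]
opening: 0.164
```

Emit:
move_arm:
  series: "0.9 0 0 0.06 0 0 0;0.9 0 0 0.04 0 0 0;0.9 0 0 0 0 0 0;0.5 0 0 0 0 0 0;0.3 0 0 0 0 0 0;0.2 0 0 0 0 0 0;0.2 0 0 0 0 0 0"

```text
clock: 26.8
eef_pos: [457.9, -301.8, 10.7]
tcp_rot: [3.14, 0.002, 1.557]
contact_force: [0.4, -0.1, -0.1]
opening: 0.403
```

Emit:
move_arm:
  series: "0.2 0 0 -0.3 0 0 0;0 0 0 -0.8 0 0 0;-1 0.5 0 -0.8 0 0 0;-1 0.8 0 -0.8 0 0 0;-1 0.8 0 -0.8 0 0 0;-1 0 0 -0.8 0 0 0;-1 0 0 0 0 0 0"

```text
clock: 27.68
eef_pos: [459.3, -215.1, 192.3]
tcp_rot: [3.137, 0.003, 1.556]
contact_force: [0.0, 0.5, -0.3]
opening: 0.996
```

```bash
python3 - <<'E'
from h import *
go(613.5,-64.5,200,1.5708-.298)
p=vision.camera_params('wrist');W=vision.grab_frame('wrist');cv2.imwrite("pics/w9.png",W[:,:,::-1])
print(p['position'],p['rotation'])
# shaft and nest predicted pixels
for z,pts in((21,[(457.5,-241.5),(457.5,-361.5)]),(14,[(424,-218),(492,-218),(491,-384),(422,-384)])):
    print(proj(p,[(x,y,z) for x,y in pts],True).round(1).tolist())
A=W[:,160:480]
cv2.imwrite("pics/w9c.png",np.hstack([A,cv2.resize(vision.grab_frame('side')[130:290,240:400],(480,480),interpolation=2)])[:,:,::-1])
E
```

```text
pos [ 459.3 -215.1  192.3] rot [3.137e+00 3.000e-03 1.556e+00] F [ 0.   0.5 -0.3] open 0.996 clk 27.68
units [ 3.82  3.8  -0.18]
turn [ 0.3  0.1 16.2]
[ 460.33521766 -132.66211599  335.15693894] [-0.32734842 -0.00344417 -0.01464177]
[[312.5, 238.5], [314.5, 348.5]]
[[274.7, 211.7], [350.6, 210.6], [345.9, 360.6], [282.0, 361.4]]
```

View pics/w9c.png

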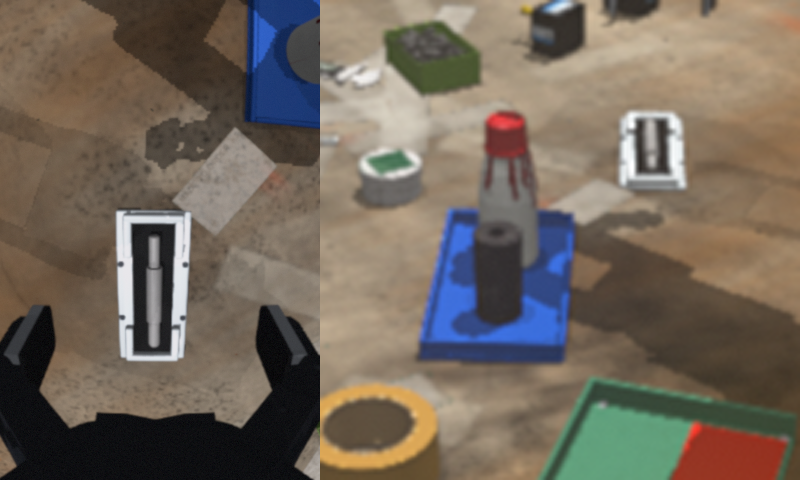

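The shaft lies centred in the nest, and the bottle and bush stand upright in the tray. Next, bring the bottle back.

Emit:
move_arm:
  series: "-1 0 0 -0.2 0 0 8;-1 0 0 -0.2 0 0 8;-1 0.75 0.42 -0.05 0 0 0;-1 0.75 0.42 -0.05 0 0 0;-1 0.75 0.42 -0.05 0 0 0;-1 0.75 0.42 -0.05 0 0 0;-1 0.75 0.42 -0.05 0 0 0;-1 0 0 0 0 0 0;-1 0 0 0 0 0 0"

```text
clock: 28.9
eef_pos: [579.1, -94.8, 203.4]
tcp_rot: [-3.122, 0.002, 1.261]
contact_force: [-0.8, -0.1, -0.0]
opening: 0.994
```

```bash
cat >> h.py <<'E'
def cap(ztop):
    p=vision.camera_params('wrist');W=vision.grab_frame('wrist');H,S,V=cv2.split(cv2.cvtColor(W,cv2.COLOR_RGB2HSV))
    m=((S>140)&((H<8)|(H>172))&(V>50)).astype('u1')
    c=max(cv2.findContours(m,0,1)[0],key=cv2.contourArea);(u,v),rad=cv2.minEnclosingCircle(c)
    print('cap blob',u,v,rad,px(p,u,v,ztop-10,True)); return W
E
python3 - <<'E'
from h import *
go(613.8,-64,170,1.285)
cv2.imwrite('pics/w10.png',cap(159)[:,:,::-1])
E
```

```text
pos [579.1 -94.8 203.4] rot [-3.122e+00  2.000e-03  1.261e+00] F [-0.8 -0.1 -0. ] open 0.994 clk 28.9
units [1.   0.61 0.82]
turn [-1.1  0.1 -1.4]
cap blob 345.0 198.0 50.119956970214844 [605.2 -63.7]
```

```bash
python3 - <<'E'
from h import *
I=vision.grab_frame('side');q=vision.camera_params('side');H,S,V=cv2.split(cv2.cvtColor(I,cv2.COLOR_RGB2HSV))
X=proj(q,[[613.8,-64,159],[613.8,-64,130]]).round(1);print(X)
c=X[0].astype(int);m=((S>140)&((H<8)|(H>172)))[c[1]-12:c[1]+10,c[0]-20:c[0]+20];v,u=np.nonzero(m);print(np.median(u)+c[0]-20,v.min()+c[1]-12,len(u))
W=cv2.imread('pics/w10.png');H,S,V=cv2.split(cv2.cvtColor(W,cv2.COLOR_BGR2HSV))
m=((S>140)&((H<8)|(H>172))&(V>50)).astype('u1');m=cv2.morphologyEx(m,cv2.MORPH_OPEN,np.ones((25,25),'u1'));p=vision.camera_params('wrist')
c=max(cv2.findContours(m,0,1)[0],key=cv2.contourArea);a=cv2.minEnclosingCircle(c);print(a,cv2.boundingRect(c),proj(p,[[613.8,-64,159],[613.8,-64,120]],True))
E
```

```text
[[299.1 169.5]
 [299.3 178.8]]
301.0 168 92
((350.4858703613281, 204.86917114257812), 41.49073028564453) (316, 166, 70, 78) [[361.60360763 197.4303821 ]
 [355.29051499 183.57228525]]
```

Side and wrist views put the cap about 5 mm to -x and -y of where the TCP was at release, so I'll aim between the two and descend, checking before I close.

Emit:
move_arm:
  series: "-1 0.45 0.26 0.2 -0.5 0 -0.7;-1 0.45 0.26 0.2 -0.5 0 -0.7;-1 0 0 0.2 0 0 0;-1 0 0 0 0 0 0;-1 0 0 0 0 0 0"

```text
clock: 29.62
eef_pos: [610.5, -66.0, 177.2]
tcp_rot: [-3.14, 0.002, 1.285]
contact_force: [-0.6, 0.2, -0.3]
opening: 0.999
```

```bash
python3 - <<'E'
from h import *
go(610,-66,97,1.285)
p=vision.camera_params('wrist');W=vision.grab_frame('wrist');cv2.imwrite('pics/w11.png',W[:,:,::-1])
H,S,V=cv2.split(cv2.cvtColor(W,cv2.COLOR_RGB2HSV))
m=((S>140)&((H<8)|(H>172))&(V>50)).astype('u1');m=cv2.morphologyEx(m,cv2.MORPH_OPEN,np.ones((25,25),'u1'))
c=max(cv2.findContours(m,0,1)[0],key=cv2.contourArea);print(cv2.boundingRect(c))
b=cv2.boundingRect(c)
for rr in (b[2]/2,):print('captop',px(p,b[0]+rr,b[1]+b[3]-rr,159,True))
E
```

```text
pos [610.5 -66.  177.2] rot [-3.140e+00  2.000e-03  1.285e+00] F [-0.6  0.2 -0.3] open 0.999 clk 29.62
units [-0.   -0.01  2.  ]
turn [-0.1  0.1  0. ]
(275, 241, 73, 88)
captop [608.8 -66.6]
```

Emit:
move_arm:
  series: "-1 -0.02 -0.03 0.5 0 0 0;-1 0 0 0.5 0 0 0;-1 0 0 0.3 0 0 0;-1 0 0 0 0 0 0"
  grip_force: 30

```text
clock: 30.18
eef_pos: [609.5, -67.7, 125.7]
tcp_rot: [3.14, 0.001, 1.284]
contact_force: [0.1, -0.6, -0.1]
opening: 1.0
```

Emit:
move_arm:
  series: "-1 0 0 0.3 0 0 0;-1 0 0 0.3 0 0 0;-1 0 0 0 0 0 0"

```text
clock: 30.55
eef_pos: [610.2, -67.9, 101.3]
tcp_rot: [3.139, 0.001, 1.284]
contact_force: [0.2, 0.5, 0.4]
opening: 1.001
```

Emit:
move_arm:
  series: "-0.4 0 0 0 0 0 0;-0.1 0 0 0 0 0 0;-0.1 0 0 0 0 0 0"

```text
clock: 30.92
eef_pos: [610.4, -67.8, 101.9]
tcp_rot: [3.139, 0.001, 1.284]
contact_force: [-0.2, -0.1, -0.1]
opening: 0.582
```

Emit:
move_arm:
  series: "0.1 0 0 0 0 0 0;0.1 0 0 0 0 0 0"

```text
clock: 31.18
eef_pos: [610.4, -67.8, 101.9]
tcp_rot: [3.138, 0.001, 1.284]
contact_force: [-0.7, 0.4, -0.8]
opening: 0.587
```

Gripped cleanly this time (opening 0.587, no drift), with the foot 97 mm below the TCP. Lift.

Emit:
move_arm:
  series: "0.4 0 0 -0.3 0 0 0;0.4 0 0 -0.6 0 0 0;0.4 0 0 -0.6 0 0 0;0.4 0 0 -0.4 0 0 0;0.4 0 0 0 0 0 0"
  grip_force: 60

```text
clock: 31.8
eef_pos: [609.9, -67.7, 181.6]
tcp_rot: [3.139, 0.001, 1.284]
contact_force: [-0.6, -0.3, -3.2]
opening: 0.576
```

```bash
python3 - <<'E'
from h import *
go(415.5,249,180,1.5708-.298)
E
```

```text
pos [609.9 -67.7 181.6] rot [3.139e+00 1.000e-03 1.284e+00] F [-0.6 -0.3 -3.2] open 0.576 clk 31.8
units [ 6.22 -6.9   0.01]
turn [0.2 0.1 0.6]
```

Moving toward -x first, to keep clear of the bush.

Emit:
move_arm:
  series: "0.4 0 -0.95 -0.1 0 0 0;0.4 0 -0.95 -0.1 0 0 0;0.4 0.5 -0.95 0 0 0 0;0.4 0.9 -0.7 0 0 0 0;0.4 0.9 -0.6 0 0 0 0;0.4 0.9 -0.6 0 0 0 0;0.4 0.9 -0.6 0 0 0 0;0.4 0.9 -0.6 0 0 0 0;0.4 0.5 -0.3 0 0 0 0;0.4 0 0 0 0 0 0;0.4 0 0 0 0 0 0"

```text
clock: 33.17
eef_pos: [422.7, 220.4, 181.7]
tcp_rot: [-3.137, 0.006, 1.283]
contact_force: [0.2, -0.2, -2.3]
opening: 0.575
```

```bash
python3 - <<'E'
from h import *
go(415.5,249,116,1.5708-.298)
E
```

```text
pos [422.7 220.4 181.7] rot [-3.137  0.006  1.283] F [ 0.2 -0.2 -2.3] open 0.575 clk 33.17
units [ 0.64 -0.37  1.64]
turn [-0.2  0.3  0.6]
```

Emit:
move_arm:
  series: "0.4 0.32 -0.18 0 0 0.3 0.3;0.4 0.32 -0.18 0.2 0 0 0.3;0.4 0 0 0.4 0 0 0;0.4 0 0 0.4 0 0 0;0.4 0 0 0.3 0 0 0;0.4 0 0 0 0 0 0;0.4 0 0 0 0 0 0"

```text
clock: 34.05
eef_pos: [416.1, 251.4, 126.6]
tcp_rot: [-3.137, -0.0, 1.267]
contact_force: [-0.3, 0.1, -1.7]
opening: 0.575
```

```bash
python3 - <<'E'
from h import *
go(415.5,249,106,1.5708-.298)
E
```

```text
pos [416.1 251.4 126.6] rot [-3.137 -0.     1.267] F [-0.3  0.1 -1.7] open 0.575 clk 34.05
units [-0.06  0.01  0.52]
turn [-0.3 -0.  -0.3]
```

Emit:
move_arm:
  series: "0.4 -0.06 0 0.2 0 0 0;0.4 0 0 0.15 0 0 0;0.4 0 0 0 0 0 0"

```text
clock: 34.42
eef_pos: [415.8, 249.1, 112.5]
tcp_rot: [-3.138, -0.001, 1.267]
contact_force: [-0.7, 0.0, -2.2]
opening: 0.574
```

Emit:
move_arm:
  series: "0.4 0 0 0.1 0 0 0;0.4 0 0 0 0 0 0"

```text
clock: 34.67
eef_pos: [415.9, 249.2, 108.3]
tcp_rot: [-3.138, -0.001, 1.266]
contact_force: [0.6, -0.5, -2.0]
opening: 0.574
```

Emit:
move_arm:
  series: "0.4 0 0 0.06 0 0 0;0.4 0 0 0 0 0 0"

```text
clock: 34.92
eef_pos: [416.2, 249.5, 106.2]
tcp_rot: [-3.139, -0.002, 1.266]
contact_force: [0.2, 0.6, -1.3]
opening: 0.574
```

Emit:
move_arm:
  series: "0.4 0 0 0.05 0 0 0;0.4 0 0 0 0 0 0"

```text
clock: 35.17
eef_pos: [416.7, 250.4, 106.4]
tcp_rot: [-3.139, -0.004, 1.266]
contact_force: [-0.1, -0.1, -3.2]
opening: 0.572
```

Contact at z≈106.3, as expected. Release, retreat, and return for the bush.

Emit:
move_arm:
  series: "-1 0 0 0 0 0 0;-1 0 0 0 0 0 0;-1 0 0 0 0 0 0;-1 0 0 -0.3 0 0 0;-1 0 0 -0.8 0 0 0;-1 0 0 -0.8 0 0 0;-1 0 0 -0.5 0 0 0;-1 0 0 0 0 0 0"

```text
clock: 36.17
eef_pos: [417.4, 250.1, 207.8]
tcp_rot: [-3.14, -0.005, 1.266]
contact_force: [-0.5, 0.2, -0.3]
opening: 0.997
```

```bash
python3 - <<'E'
from h import *
go(612.6,28.9,150,1.272)
q=vision.camera_params('side');I=vision.grab_frame('side');H,S,V=cv2.split(cv2.cvtColor(I,cv2.COLOR_RGB2HSV))
c=proj(q,[[415,249.2,163]])[0];print(c);c=c.astype(int);m=((S>140)&((H<8)|(H>172)))[c[1]-12:c[1]+8,c[0]-20:c[0]+20];v,u=np.nonzero(m);print(np.median(u)+c[0]-20,v.min()+c[1]-12)
E
```

```text
pos [417.4 250.1 207.8] rot [-3.14  -0.005  1.266] F [-0.5  0.2 -0.3] open 0.997 clk 36.17
units [-3.82  6.32  1.42]
turn [-0.1 -0.3 -0.4]
[380.0751898  229.51161007]
381.0 227
```

Bottle upright, within a few mm of the pad's centre.

Emit:
move_arm:
  series: "-1 -0.5 0.85 0 0 0 0;-1 -0.5 0.85 0 0 0 0;-1 -0.5 0.85 0 0 0 0;-1 -0.5 0.85 0 0 0 0;-1 -0.5 0.85 0.1 0 0 0;-1 -0.5 0.85 0.2 0 0 0;-1 -0.4 0.7 0.2 0 0 0;-1 0 0 0 0 0 0;-1 0 0 0 0 0 0"

```text
clock: 37.35
eef_pos: [597.2, 43.7, 174.4]
tcp_rot: [-3.127, 0.002, 1.267]
contact_force: [-0.0, -0.5, 0.8]
opening: 0.998
```

```bash
python3 - <<'E'
from h import *
go(612.6,28.9,120,1.272)
p=vision.camera_params('wrist');W=vision.grab_frame('wrist');cv2.imwrite('pics/w12.png',W[:,:,::-1])
t=np.linspace(0,6.28,40)
q=proj(p,np.c_[612.6+22.5*np.cos(t),28.9+22.5*np.sin(t),93+0*t],True);print('pred',cv2.boundingRect(q.astype('f4')))
H,S,V=cv2.split(cv2.cvtColor(W,cv2.COLOR_RGB2HSV));c=q.mean(0).astype(int)
m=np.zeros((480,640),'u1');s=(slice(c[1]-75,c[1]+75),slice(c[0]-75,c[0]+75));m[s]=((S<110)&(V<110))[s]
m=cv2.morphologyEx(m,cv2.MORPH_OPEN,np.ones((9,9),'u1'))
c=max(cv2.findContours(m,0,1)[0],key=cv2.contourArea);print('found',cv2.boundingRect(c))
E
```

```text
pos [597.2  43.7 174.4] rot [-3.127e+00  2.000e-03  1.267e+00] F [-0.  -0.5  0.8] open 0.998 clk 37.35
units [-0.23  0.5   1.35]
turn [-0.9  0.1 -0.3]
pred (311, 226, 69, 65)
found (313, 200, 65, 91)
```

The bush's image matches the prediction (bottom edge row 291, columns 313–378 against 311–380).

Emit:
move_arm:
  series: "-1 -0.11 0.25 0.3 -0.5 0 0;-1 -0.11 0.25 0.4 -0.4 0 -0.3;-1 0 0 0.4 0 0 0;-1 0 0 0 0 0 0;-1 0 0 0 0 0 0"

```text
clock: 38.02
eef_pos: [613.0, 30.1, 126.6]
tcp_rot: [3.141, 0.002, 1.276]
contact_force: [0.2, 0.7, 1.6]
opening: 0.995
```

```bash
python3 - <<'E'
from h import *
go(612.6,28.9,52,1.272)
E
```

```text
pos [613.   30.1 126.6] rot [3.141e+00 2.000e-03 1.276e+00] F [0.2 0.7 1.6] open 0.995 clk 38.02
units [-0.03 -0.    1.86]
turn [0.  0.1 0.2]
```

Emit:
move_arm:
  series: "-1 -0.03 0 0.5 0 0 0;-1 0 0 0.5 0 0 0;-1 0 0 0.5 0 0 0;-1 0 0 0.3 0 0 0;-1 0 0 0 0 0 0;-1 0 0 0 0 0 0"

```text
clock: 38.78
eef_pos: [615.3, 29.5, 56.3]
tcp_rot: [3.135, 0.0, 1.276]
contact_force: [0.4, -0.1, 0.9]
opening: 1.002
```

Emit:
move_arm:
  series: "0.2 0 0 0 0 0 0;0.2 0 0 0 0 0 0;0.2 0 0 0 0 0 0;0.2 0 0 0 0 0 0"
  grip_force: 40

```text
clock: 39.28
eef_pos: [616.2, 29.6, 58.1]
tcp_rot: [3.133, -0.001, 1.276]
contact_force: [-0.8, 0.1, -2.1]
opening: 0.506
```

Emit:
move_arm:
  series: "0.4 0 0 -0.3 0 0 0;0.4 0 0 -0.6 0 0 0;0.4 0 0 -0.7 0 0 0;0.4 0 0 -0.6 0 0 0;0.4 0 0 0 0 0 0"
  grip_force: 60

```text
clock: 39.9
eef_pos: [615.1, 29.7, 150.3]
tcp_rot: [3.134, -0.001, 1.276]
contact_force: [0.2, 0.1, -2.2]
opening: 0.506
```

```bash
python3 - <<'E'
from h import *
go(445,348.8,130,1.272)
E
```

```text
pos [615.1  29.7 150.3] rot [ 3.134e+00 -1.000e-03  1.276e+00] F [ 0.2  0.1 -2.2] open 0.506 clk 39.9
units [ 6.4  -6.39  0.46]
turn [ 0.5 -0.   0.2]
```

Go via the +x side to stay away from the bottle.

Emit:
move_arm:
  series: "0.4 0.85 -0.2 0 0 0 0;0.4 0.9 -0.4 0 0 0 0;0.4 0.9 -0.5 0 0 0 0;0.4 0.9 -0.6 0 0 0 0;0.4 0.9 -0.7 0 0 0 0;0.4 0.8 -0.8 0 0 0 0;0.4 0.4 -0.9 0 0 0 0;0.4 0.2 -0.9 0 0 0 0;0.4 0 -0.8 0 0 0 0;0.4 0 0 0 0 0 0;0.4 0 0 0 0 0 0"

```text
clock: 41.28
eef_pos: [452.5, 327.8, 138.7]
tcp_rot: [3.141, 0.007, 1.275]
contact_force: [1.3, -0.3, -1.7]
opening: 0.503
```

```bash
python3 - <<'E'
from h import *
go(445,348.8,75,1.272)
E
```

```text
pos [452.5 327.8 138.7] rot [3.141 0.007 1.275] F [ 1.3 -0.3 -1.7] open 0.503 clk 41.27
units [ 0.46 -0.33  1.59]
turn [0.  0.4 0.2]
```

Emit:
move_arm:
  series: "0.4 0.23 -0.17 0.1 0 0.4 0;0.4 0.23 -0.16 0.3 0 0 0;0.4 0 0 0.4 0 0 0;0.4 0 0 0.4 0 0 0;0.4 0 0 0.2 0 0 0;0.4 0 0 0 0 0 0;0.4 0 0 0 0 0 0"

```text
clock: 42.15
eef_pos: [446.3, 349.3, 76.8]
tcp_rot: [-3.141, 0.001, 1.272]
contact_force: [-0.6, 0.2, -1.8]
opening: 0.502
```

```bash
python3 - <<'E'
from h import *
go(445,348.8,62,1.272)
E
```

```text
pos [446.3 349.3  76.8] rot [-3.141e+00  1.000e-03  1.272e+00] F [-0.6  0.2 -1.8] open 0.502 clk 42.15
units [-0.02 -0.03  0.37]
turn [-0.   0.1  0. ]
```

Emit:
move_arm:
  series: "0.4 -0.02 -0.03 0.2 0 0 0;0.4 0 0 0 0 0 0"

```text
clock: 42.4
eef_pos: [445.3, 349.0, 69.1]
tcp_rot: [3.141, 0.0, 1.272]
contact_force: [0.8, 0.3, -1.8]
opening: 0.505
```

Emit:
move_arm:
  series: "0.4 0 0 0.1 0 0 0;0.4 0 0 0 0 0 0"

```text
clock: 42.65
eef_pos: [445.4, 349.2, 65.1]
tcp_rot: [3.141, -0.0, 1.272]
contact_force: [0.5, -0.1, -1.8]
opening: 0.501
```

Emit:
move_arm:
  series: "0.4 0 0 0.06 0 0 0;0.4 0 0 0 0 0 0"

```text
clock: 42.9
eef_pos: [445.5, 349.3, 62.7]
tcp_rot: [3.141, -0.001, 1.272]
contact_force: [-0.3, 0.2, -1.5]
opening: 0.503
```

Emit:
move_arm:
  series: "0.4 0 0 0.05 0 0 0;0.4 0 0 0 0 0 0"

```text
clock: 43.15
eef_pos: [446.1, 350.2, 62.3]
tcp_rot: [3.14, -0.003, 1.272]
contact_force: [0.1, -0.3, -2.2]
opening: 0.507
```

Contact. Release, rise and take the last look.

Emit:
move_arm:
  series: "-1 0 0 0 0 0 0;-1 0 0 0 0 0 0;-1 0 0 0 0 0 0;-1 0 0 -0.4 0 0 0;-1 0 0 -0.8 0 0 0;-1 0 0 -0.8 0 0 0;-1 0 0 -0.9 0 0 0;-1 0 0 -0.9 0 0 0;-1 0 0 -0.9 0 0 0;-1 0 0 -0.9 0 0 0;-1 -0.4 0 -0.5 0 0 0;-1 0 0 0 0 0 0;-1 0 0 0 0 0 0"

```text
clock: 44.78
eef_pos: [440.5, 334.1, 323.1]
tcp_rot: [3.136, -0.009, 1.272]
contact_force: [-1.5, 0.1, -0.4]
opening: 1.001
```

```bash
python3 - <<'E'
from h import *
go(450,300,300,1.272)
p=vision.camera_params('wrist');W=vision.grab_frame('wrist')
t=np.linspace(0,6.28,60)
print('bush top pred',proj(p,[[446,350,97],[446,350,9]],True).round(),'cap',proj(p,[[415.5,250,163],[415.5,250,9]],True).round())
print('pads',proj(p,[[445,348.8,9],[414.8,249.2,9]],True).round())
S=vision.grab_frame('side')[150:390,240:440]
cv2.imwrite('pics/w13.png',np.hstack([W[:,150:550],cv2.resize(S,(400,480),interpolation=2)])[:,:,::-1])
E
```

```text
pos [440.5 334.1 323.1] rot [ 3.136 -0.009  1.272] F [-1.5  0.1 -0.4] open 1.001 clk 44.77
units [-0.75  0.47  0.57]
turn [ 0.3 -0.5 -0. ]
bush top pred [[314. 182.]
 [314. 170.]] cap [[315. 307.]
 [314. 250.]]
pads [[314. 171.]
 [314. 250.]]
```

View pics/w13.png

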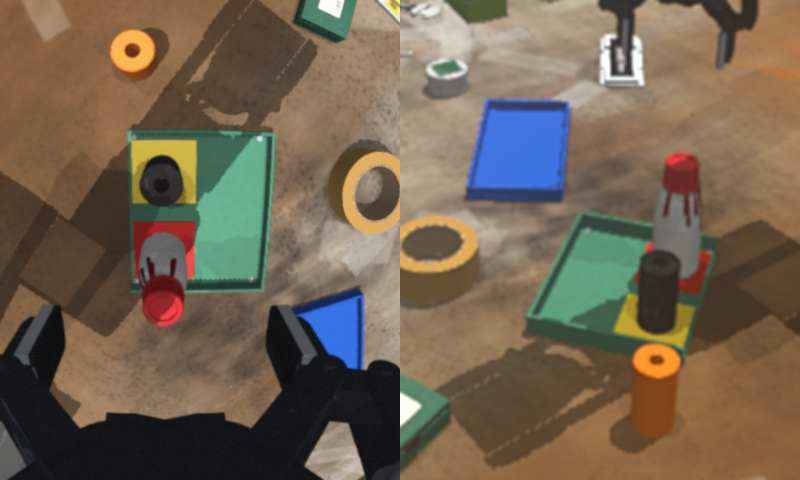

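The bush top is at 312,184 (predicted 314,182) and the cap at 312,306 (predicted 315,307). Both stand upright on their pads and the robot is clear.

```bash
python3 -c "
from rig import r
print(r.sign_off())"
```

```text
the job is handed in; nothing more can be done
None
```

The job is done and handed in at about 45 s on the robot's clock, well inside the 138 s limit. I moved the bottle and bush upright to the side tray, laid the shaft in the nest, then stood the bottle back on the red pad and the bush on the yellow pad.

**Last checks:**
- **Bottle and bush:** both stand upright, and their tops appear within about 3 px of where they should be, so I put each a few mm from its pad's centre.
- **Shaft:** it looked centred between the nest's lips in the wrist view just after release. I did not look at it closely again at the end.
- **Grease tin and tape roll:** neither looks moved in the last pictures, though I did not measure them again. The robot never went near either.
- **Robot:** the gripper is open and clear of everything.

**One disagreement:** when I first gripped the bottle, the tool ended up about 9 mm sideways and 11 mm higher than commanded. I don't know why. I measured the bottle again before the return grip, and that one closed without shifting.

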